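Free the filled gift-box tray on the hand-out dock

ROBOT

A 6-joint arm with a two-finger parallel gripper is mounted at the origin on the work surface. World frame = base frame: x ahead of the robot, y to its left, z up, the work surface at z = 0. Lengths are in mm, angles in rad, forces in N, time in s.
With the tool pointing down it reaches from about 350 to 800 mm from the base axis. Payload 7.3 kg.
Tool frame: the origin (TCP) lies midway between the tips of the shut fingers; the grasp point (between the pads) lies 19 mm behind it; z points along the fingers, y is the direction in which the jaws open and shut (so a half turn about z gives the same grasp; the last joint's range is limited). The gripper opens to 85 mm and grips with 20 to 120 N. Pads are 22 mm wide; open, the fingers measure 114 mm over their backs; the gripper's body (76 mm by 85 mm) begins 54 mm behind the grasp point. The pads swing forward as they close: fully open they stand 13 mm farther back than shut.
Start: joints at [1.049, 0.342, 1.524, -0, 1.275, -0.146], TCP at [192.671, 488.388, 231.322] pointing down, gripper open.
Joint ranges: [-2.53, 2.53], [-0.77, 2.02], [0.04, 2.7], [-1, 4.14], [0.28, 2.66], [-3.11, 3.11]. Speed limits (rad/s): [2.57, 2.57, 3.14, 3.14, 3.14, 3.14].

INTERFACE

Orientations are given as a 3x3 rotation matrix whose columns are the frame's x, y, z axes.
In Python, from cell import r, viewer gives the robot as it stands.
- The arm moves only by the tool arm_command, never from a script. Its argument "increments" is one flat list of numbers, 5 for each row, row after row: the shift along the tool's x, y, z in m, then the turn about the tool's z in degrees, then the opening, from 0 (shut) to 1 (fully open). In form: [tx, ty, tz, twist, claw, tx, ty, tz, twist, claw, ...]. A call has 1 to 8 rows; each row is the pose to reach, as a shift and turn from the pose commanded when the call began, along the tool's axes at that moment; what a row does not reach only later rows make up. A row lasts 1/12 s, in which the tool goes at most 41.7 mm and 7.16 degrees, less where a joint would pass 70% of its speed; a pose out of reach is approached as far as the arm can. A call with a gripper value outside its range is refused whole. The fingers move at their own pace and stop on an object; "squeeze" is the grip in N (left out, the last holds). Time passes only in rows, so rows that repeat a pose let the fingers close. It gives the time, the measured TCP pose, the force and the opening at its end, in the units of the state.
- r.get_state(): the state, without advancing time (a new reading comes with each control period).
- viewer.read_camera(name): name is "side" or "top"; returns a dict with "pixels" (400x640x3 uint8, red, green, blue), "intrinsics" (3x3 intrinsics, pixels), "R" (3x3) and "t" (3): a world point X has camera coordinates R X + t. Camera axes: x right, y down, z forward; pixel columns grow to the right and rows downward; lengths in mm; the calibration is good to about 2 mm. A picture is of the moment at which its call begins. There is no depth.
- r.job_done(): hands the job in, once; it reports no verdict.
Trained networks look in a picture, given as the dict that the camera call returned (one of the last four; its "shot" number tells which), for a name from the list of things; names that differ only in an ending like _2 or _b are one class to them, and where a whole thing is asked for, a point or a joint stands for the part that bears it (a point fixed in the world has none). Each returns a list of dicts, best first, with "p" (0 to 1); they miss things now and then, are a little off and sometimes report something else, mostly with a low value. They report only what shows in the picture. A call takes as long as a camera call.
- viewer.masks_of(name, picture): "mask" (400x640 bool, what is visible of it) and "box" ([left, top, width, height] in pixels, round what is visible of it).
- viewer.place_of(name, picture): "centre" ([column, row] in pixels: a listed point, or the origin of a listed thing).
The state is a dict: "t": time; "qpos": joint angles; "joint_velocities": joint speeds; "joint_efforts": joint torques, N m; "ee_pos": TCP position; "orientation": TCP orientation; "force": force on the tool from outside, world axes, zero at the start; "wrist_torque": the same for the moment, N m; "gripper_width": opening from 0.0 (shut) to 1.0 (fully open).
Only numpy, scipy, OpenCV 4.12 (cv2) and the standard library are available. Lean on these libraries where they do the work, as an engineer would, in place of code of your own. Each camera call takes 0.05 s, during which the arm holds its last target.

TASK

Two trays sit side by side on the grey hand-out dock, each locked by a sliding bolt with a red ball handle; one holds the filled gift box (orange cartons inside), the other an empty one. For the filled tray only, slide the bolt outward out of the tray's lug and let its handle drop fully into the parking notch at the end of its rail, then push that tray away from the robot all the way to its stop. Leave the other bolt and tray locked as they are, keep the gift boxes upright in their trays, and do not disturb the green tin, the mug or the closed carton beside them.

Things in the scene. Friction and masses are not known exactly. Their poses are not given: they have to be found in the camera images.
- dock: Fixed grey laminate dock, origin on the table; x points away from the robot (the way trays slide out), y left, z up; all 'dock' mm below are in this frame. Front deck x -100..0, y -210..210; rear deck x 0..250, y -160..160; both 20 high. Left tray at y 18..150; the right half is its mirror image. Guides beside and between trays are 50 high.
- notch_left (a point): Middle of the yellow floor of the left parking notch, 46 mm high, dock (-45, 145). It is cut in an upright steel rail (dock x -49..-41) in front of the bolt: y 88..136 has its top 58 high and the handle leans and slides on it; notch y 136..154; end stop y 154..164, 85 high. A handle slid against the end stop falls into the notch when let go; a light press on the ball helps.
- notch_right (a point): The same point of the right notch, dock (-45, -145); mirror image.
- bearing_left (a point): Middle of the top, 64 mm high, of the left inner aluminium bearing block (dock x -39..-11, y 62..87), which carries the bolt. An equal outer block stands at y 166..186.
- bearing_right (a point): The same point of the right inner bearing block; mirror image.
- bolt_left: Loose greased 0.2 kg bolt of the left tray: 12 mm steel rod along its y axis, which lies at dock x -25, 50 mm high, with a 10 mm stem ending in a red ball. Origin on the rod axis at the stem's root; rod reaches 70 mm from it to the dock's middle, 90 mm outward. Locked: origin at dock y 96..103, stem leaning 45 deg to the robot. Drawn outward (+y) and parked: y 140..150, stem nearly level.
- bolt_right: Bolt of the right tray: mirror image of bolt_left. Outward is dock -y; locked with its origin at dock y -96..-103, parked at -140..-150.
- knob_left (a point): Centre of the red ball (22 mm diameter) of the left bolt, 60 mm from the rod's axis. Locked: dock x about -67, y about 100, 93 mm high. Parked in the notch: dock x about -85, y 140..150, 51 mm high.
- knob_right (a point): Centre of the red ball of the right bolt: mirror image (dock y about -100 locked, -140..-150 parked).
- tray_left (a joint): Slide of the left tan plastic tray in m: 0 at home, 0.07 at its stop along dock +x; friction about 2 N, stays where it is left. The bolt blocks it (2 mm play) until drawn.
- tray_right (a joint): Slide of the right tray in m, the same.
- panel_left (a point): Middle of the top edge of the left tray's front panel, on its robot-side face (dock x 0 at home, y 84), 105 mm high; axes as the dock's. Panel 6 mm thick, 132 wide. Push it here, above the bolt. Tray 160 long, other walls 62 high. A steel lug that the bolt enters sticks out 45 mm from the panel to the robot at dock y 36..56, top 66 high.
- panel_right (a point): The same point of the right tray's front panel (dock y -84); mirror image.
- box_full: Filled gift box: white open box 100 x 90 x 40 mm with a lid flap standing at its far edge (top 98 mm above its underside) and two orange cartons inside. Origin at the centre of its underside, z up. Loose in one tray: dock y about 84 is the left one, -84 the right one.
- box_empty: The same white box without cartons, in the other tray.
- tin: Small green tin, 34 mm diameter, 40 mm high, on the dock's front deck between the two bolts; leave it. Origin under its centre.
- mug: White mug, 80 mm diameter, 90 mm high, on the table right of the dock; leave it. Origin under its centre.
- carton_a: Closed white carton 100 x 90 x 45 mm on the table left of the dock; leave it. Origin under its centre.

How it is judged:
By the outcome, as a careful person would: the job done as asked, in the order asked, and still so for the second after the job is handed in, with the robot touching nothing.
It also fails if it takes over 45 s, if anything falls off the work surface, if the arm or the gripper's body presses on something with over 40 N, if the wrist force passes 120 N, or if a joint passes its speed limit or range.

## Working session

There is one attempt and no reset: what is moved stays moved. The work goes in short steps, Python scripts to look and compute and a tool call to move; the robot and the scene stay as the last step left them, time stands still between calls to the robot, and variables do not carry over. Pictures are saved under pics/ and viewed, and the job is handed in when it is done.

Besides the shell and the picture viewer there is one more tool, called after "Call:" by a JSON object that holds its "name" and its "arguments", one argument or row to a line. arm_command: Moves the arm, as the interface text tells. Its arguments: {"type":"object","properties":{"increments":{"type":"array","items":{"type":"number"}},"squeeze":{"type":"number"}},"required":["increments"]}

```bash
mkdir -p pics; ls
cat > h.py <<'E'
from cell import r, viewer
import numpy as np, cv2
def snap(n,tag):
    p=viewer.read_camera(n); cv2.imwrite(f'pics/{tag}_{n}.png',p['pixels'][:,:,::-1]); return p
def proj(p,X):
    c=p['R']@np.asarray(X,float)+np.asarray(p['t']).ravel(); u=p['intrinsics']@c; return u[:2]/u[2]
E
python3 - <<'E'
from h import *
np.set_printoptions(precision=3,suppress=True)
s=r.get_state(); print(s)
for n in ('side','top'):
    p=snap(n,'a'); print(n,p['shot'],p['R'],p['t'],p['intrinsics'])
    for k in ['dock','notch_left','notch_right','bearing_left','bearing_right','knob_left','knob_right','panel_left','panel_right','box_full','box_empty','tin','mug','carton_a','bolt_left','bolt_right']:
        print(k,[(np.round(d['centre'],1),round(d['p'],2)) for d in viewer.place_of(k,p)[:2]])
E
```

```text
pics
{'t': 0.0, 'qpos': array([ 1.049,  0.343,  1.525,  0.   ,  1.275, -0.146]), 'joint_velocities': array([ 0.   , -0.002,  0.001, -0.002, -0.001,  0.001]), 'joint_efforts': array([ -0.001, -43.366, -24.602,  -0.   ,   0.008,   0.   ]), 'ee_pos': array([192.46 , 488.013, 230.618]), 'orientation': array([[-0.93 ,  0.367, -0.001],
       [ 0.367,  0.93 , -0.001],
       [ 0.   , -0.002, -1.   ]]), 'force': array([ 0.03 , -0.568, -0.309]), 'wrist_torque': array([-0.021, -0.044,  0.025]), 'gripper_width': 0.9970529262764863}
side 1 [[-0.981 -0.195 -0.01 ]
 [-0.145  0.764 -0.629]
 [ 0.13  -0.615 -0.777]] [550.393 143.055 946.731] [[362.038   0.    321.506]
 [  0.    362.038 197.393]
 [  0.      0.      1.   ]]
dock [(array([315.7, 234.9]), 0.84)]
notch_left [(array([307.9, 278. ]), 0.87)]
notch_right [(array([343.8, 189.9]), 0.89)]
bearing_left [(array([312.5, 242.7]), 0.89)]
bearing_right [(array([331.3, 201.9]), 0.88)]
knob_left [(array([328. , 251.9]), 0.83)]
knob_right [(array([345. , 188.4]), 0.68)]
panel_left [(array([298., 241.]), 0.86), (array([315.3, 235.5]), 0.54)]
panel_right 
[... 749 characters left out ...]
, 218.1]), 0.67), (array([286.7, 227.5]), 0.66)]
bearing_right [(array([315.9, 221.1]), 0.92), (array([321.1, 235.2]), 0.51)]
knob_left [(array([249.7, 230.7]), 0.74)]
knob_right [(array([321.1, 235.9]), 0.79)]
panel_left [(array([254.8, 201.3]), 0.8)]
panel_right [(array([321.4, 210.8]), 0.64)]
box_full [(array([325.3, 188.8]), 0.65), (array([323.9, 219.7]), 0.41)]
box_empty [(array([264.2, 179.6]), 0.71)]
tin [(array([322. , 212.5]), 0.6), (array([286.2, 225.8]), 0.57)]
mug [(array([467.5, 243.3]), 0.86)]
carton_a [(array([162.5, 222.6]), 0.61)]
bolt_left [(array([254.8, 213.3]), 0.52), (array([256.6, 204.4]), 0.33)]
bolt_right [(array([322.4, 220.8]), 0.64), (array([252.2, 214. ]), 0.54)]
```

Run:
```python
import cv2
a=cv2.imread('pics/a_top.png'); cv2.imwrite('pics/a_top_c.png',cv2.resize(a[130:270,190:390],None,fx=4,fy=4,interpolation=2))
a=cv2.imread('pics/a_side.png'); cv2.imwrite('pics/a_side_c.png',cv2.resize(a[140:330,220:420],None,fx=3,fy=3,interpolation=2))
```

```text
(no output)
```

View pics/a_top_c.png

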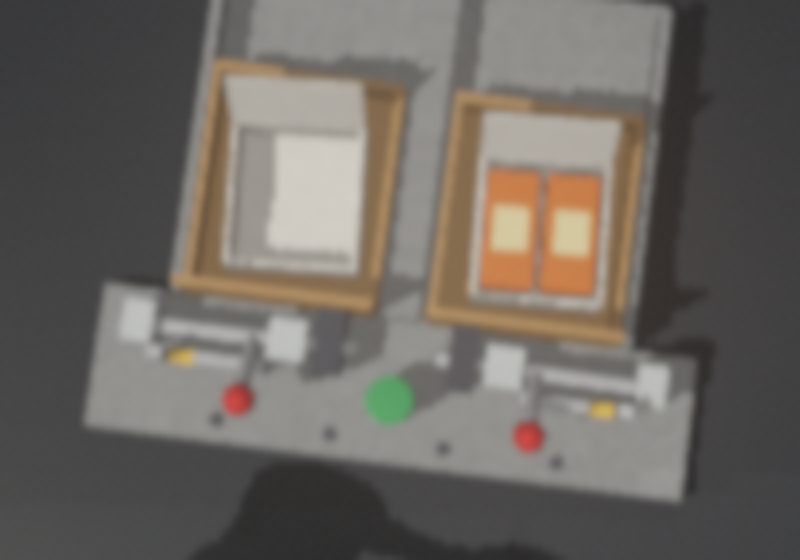

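View pics/a_side_c.png

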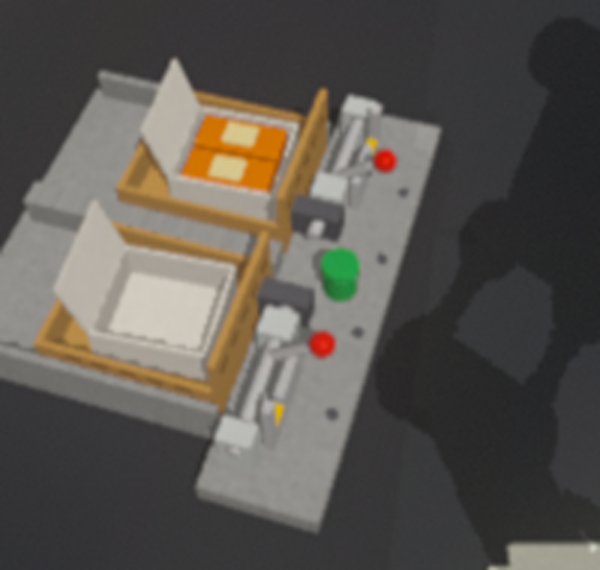

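View pics/a_side.png

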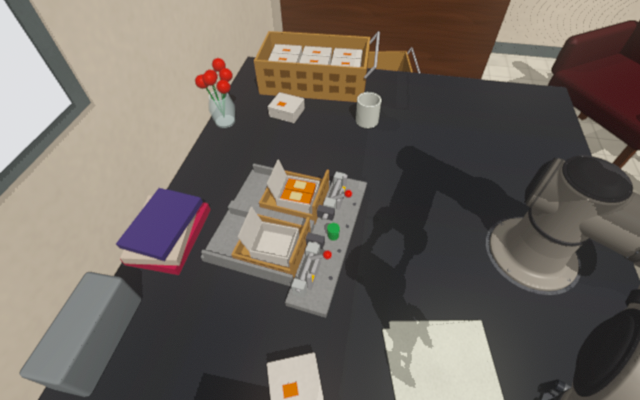

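The top picture shows the filled box (orange cartons) in the right tray, with its red ball near (322,239) and yellow notch near (341,232). The empty box is in the left tray, and the green tin is near (287,230), between the bolts. Next I'll fit the dock pose.

```bash
cat > fit.py <<'E'
from h import *
from scipy.optimize import least_squares
np.set_printoptions(precision=2,suppress=True)
P={}
for s,sg in (('left',1),('right',-1)):
    P['notch_'+s]=(-45,145*sg,46);P['bearing_'+s]=(-25,74.5*sg,64);P['knob_'+s]=(-67,100*sg,93);P['panel_'+s]=(0,84*sg,105)
P['dock']=(0,0,0)
P['box_full']=(83,-84,23)
def blobs(p,lo,hi,box):
    hsv=cv2.cvtColor(p['pixels'],cv2.COLOR_RGB2HSV); m=cv2.inRange(hsv,lo,hi)
    n,_,st,c=cv2.connectedComponentsWithStats(m)
    return [(c[i],st[i,4]) for i in range(1,n) if st[i,4]>5 and box[0]<c[i][0]<box[2] and box[1]<c[i][1]<box[3]]
obs=[]
for n in ('side','top'):
    p=snap(n,'b'); box=(200,170,400,320) if n=='side' else (190,130,390,270)
    red=blobs(p,(0,150,60),(5,255,255),box)+blobs(p,(174,150,60),(180,255,255),box); yel=blobs(p,(20,140,90),(32,255,255),box)
    grn=blobs(p,(45,100,40),(80,255,255),box)
    print(n,'red',red,'yel',yel,'grn',grn)
    for k,X in P.items():
        d=viewer.place_of(k,p)
        if d and d[0]['p']>0.6: obs.append((n,p,k,np.array(X,float),np.array(d[0]['centre'])))
def T(v,X):
    c,s=np.cos(v[2]),np.sin(v[2]); return np.array([v[0]+c*X[0]-s*X[1],v[1]+s*X[0]+c*X[1],X[2]])
def f(v): return np.concatenate([proj(p,T(v,X))-o for _,p,k,X,o in obs])
b=least_squares(f,[600,0,0],loss='soft_l1')
print(b.x,np.degrees(b.x[2]))
for o,e in zip(obs,f(b.x).reshape(-1,2)): print(o[0],o[2],o[4],e)
v=b.x
for k in ('knob_left','knob_right','notch_right','panel_right','bearing_right'): print(k,T(v,P[k]))
E
python3 fit.py
```

```text
side red [(array([348.  , 193.24]), np.int32(41)), (array([326.85, 254.33]), np.int32(54))] yel [(array([343.71, 187.14]), np.int32(7)), (array([312.58, 277.17]), np.int32(12))] grn [(array([332.99, 230.68]), np.int32(177))]
top red [(array([249. , 229.5]), np.int32(24)), (array([321.91, 238.91]), np.int32(22))] yel [] grn [(array([287.12, 229.62]), np.int32(76))]
[570.88  54.05  -0.15] -8.591667225419172
side notch_left [311.2 275.2] [-1.26  2.68]
side bearing_left [313.  242.5] [-0.64  4.71]
side knob_left [326.4 252.8] [-1.41  2.04]
side panel_left [295.4 239.5] [ 5.14 -1.1 ]
side bearing_right [332.1 201.5] [-0.18  0.71]
side panel_right [324.4 186.5] [-0.1   0.97]
side dock [315.1 233.5] [-0.94  1.07]
side box_full [299.9 199.6] [-2.76 -0.82]
top notch_left [236.7 215.7] [-1.84  1.75]
top bearing_left [259.2 213.5] [1.69 0.83]
top panel_left [254.6 202.6] [3.01 0.8 ]
top knob_right [318.4 236.6] [3.53 4.05]
top panel_right [319.1 209.4] [1.38 5.06]
top dock [289.  213.2] [ 1.24 -1.56]
top box_full [324.1 188.8] [ 0.29 -1.33]
knob_left [519.57 162.94  93.  ]
knob_right [489.69 -34.82  93.  ]
notch_right [504.72 -82.6   46.  ]
panel_right [558.33 -29.   105.  ]
bearing_right [535.03 -15.88  64.  ]
```

```bash
cat > fit2.py <<'E'
from h import *
from scipy.optimize import least_squares
np.set_printoptions(precision=2,suppress=True)
ps,pt=viewer.read_camera('side'),viewer.read_camera('top')
obs=[(pt,(-100,210,20),(211.2,236.2)),(pt,(-100,-210,20),(360.5,254.5)),(pt,(0,210,20),(216.7,201)),(pt,(0,-210,20),(367,217.5)),
(ps,(-100,-210,20),(366.5,182.5)),(ps,(-100,210,20),(326,315)),(ps,(0,210,20),(286,302.7)),
(pt,(-45,145,46),(235.5,219.2)),(pt,(-45,-145,46),(340.6,232.4)),(ps,(-45,145,46),(312.6,277.2)),(ps,(-45,-145,46),(343.7,187.1)),
(pt,(-67,100,93),(249,229.5)),(pt,(-67,-100,93),(321.9,238.9)),(ps,(-67,100,93),(326.9,254.3)),(ps,(-67,-100,93),(348,193.2))]
def T(v,X):
    c,s=np.cos(v[2]),np.sin(v[2]); return np.array([v[0]+c*X[0]-s*X[1],v[1]+s*X[0]+c*X[1],X[2]])
def f(v): return np.concatenate([proj(p,T(v,X))-o for p,X,o in obs])
b=least_squares(f,[600,0,0],loss='soft_l1'); v=b.x
print(v,np.degrees(v[2])); 
for (p,X,o),e in zip(obs,f(v).reshape(-1,2)): print('top' if p is pt else 'side',X,e)
# balls, tin by triangulation
def tri(a,c): return least_squares(lambda X:np.concatenate([proj(pt,X)-a,proj(ps,X)-c]),[520,0,60]).x
def D(X): 
    c,s=np.cos(v[2]),np.sin(v[2]); d=X-np.array([v[0],v[1],0]); return np.array([c*d[0]+s*d[1],-s*d[0]+c*d[1],d[2]])
for n,a,c in (('kl',(249,229.5),(326.9,254.3)),('kr',(321.9,238.9),(348,193.2)),('tin',(287.1,229.6),(333,230.7))):
    X=tri(a,c); print(n,X,'dock',D(X))
for n,X in dict(knob_right=(-67,-100,93),knob_parked=(-85,-145,51),panel=(0,-84,105),bearing=(-25,-74.5,64)).items(): print(n,T(v,X))
E
python3 fit2.py
```

```text
[573.09  53.46  -0.1 ] -5.697271258447965
top (-100, 210, 20) [-0.24  0.36]
top (-100, -210, 20) [-0.57  0.33]
top (0, 210, 20) [-0.62  0.16]
top (0, -210, 20) [-3.09  2.05]
side (-100, -210, 20) [ 0.11 -0.68]
side (-100, 210, 20) [ 0.84 -0.99]
side (0, 210, 20) [-0.16 -0.73]
top (-45, 145, 46) [-0.01  0.21]
top (-45, -145, 46) [-0.54 -0.07]
side (-45, 145, 46) [-0.28  0.34]
side (-45, -145, 46) [-0.17  1.01]
top (-67, 100, 93) [-0.37 -0.64]
top (-67, -100, 93) [ 1.81 -0.79]
side (-67, 100, 93) [-0.28 -0.46]
side (-67, -100, 93) [-0.12 -2.42]
kl [515.33 159.01  90.12] dock [-67.95  99.29  90.12]
kr [494.79 -34.77  88.7 ] dock [-69.15 -95.57  88.7 ]
tin [518.2   60.    42.57] dock [-55.27   1.05  42.57]
knob_right [496.49 -39.39  93.  ]
knob_parked [474.11 -82.38  51.  ]
panel [564.75 -30.12 105.  ]
bearing [540.81 -18.19  64.  ]
```

```bash
cat > go.py <<'E'
from h import *
import sys
np.set_printoptions(precision=4,suppress=True)
v=(573.1,53.5,np.radians(-5.7)); c,s=np.cos(v[2]),np.sin(v[2])
def W(X): return np.array([v[0]+c*X[0]-s*X[1],v[1]+s*X[0]+c*X[1],X[2]])
def D(X): d=np.array(X)-np.array([v[0],v[1],0]); return np.array([c*d[0]+s*d[1],-s*d[0]+c*d[1],d[2]])
if __name__=='__main__':
    st=r.get_state(); R=st['orientation']; print('t',st['t'],'dock',D(st['ee_pos']),'F',st['force'],st['gripper_width'])
    yaw=np.degrees(np.arctan2(R[1,0],R[0,0])); print('twist',-((180-5.7)-yaw))
    a=list(map(float,sys.argv[1:]))
    for i in range(0,len(a),3): print(a[i:i+3],R.T@(W(a[i:i+3])-st['ee_pos'])/1000)
E
python3 go.py -67 -58 180
```

```text
t 2.9 dock [-421.718   394.9621  231.3206] F [ 0.2886  0.4009 -0.4067] 1.001306424440351
twist -15.830482289515118
[-67.0, -58.0, 180.0] [-0.4648 -0.339   0.0513]
```

Call:
{"name": "arm_command", "arguments": {
  "increments": [-0.03, -0.022, 0, -2, 0, -0.06, -0.044, 0, -4, 0, -0.09, -0.066, 0, -6, 0, -0.12, -0.088, 0, -8, 0, -0.15, -0.11, 0, -10, 0, -0.18, -0.131, 0, -12, 0, -0.21, -0.153, 0, -14, 0, -0.24, -0.175, 0, -15.8, 0]
}}

```text
t: 3.57
ee_pos: [352.3, 235.9, 231.6]
orientation: [[-0.995, 0.098, 0.001], [0.098, 0.995, 0.0], [-0.001, 0.0, -1.0]]
force: [0.8, 0.7, -0.3]
gripper_width: -0.0
```

```bash
python3 go.py -67 -58 180
```

```text
t 3.5667 dock [-237.8046  159.6127  231.5509] F [ 0.7664  0.6983 -0.3397] -0.00022920632473204353
twist 0.08225382836360495
[-67.0, -58.0, 180.0] [-0.1705 -0.2179  0.0516]
```

Call:
{"name": "arm_command", "arguments": {
  "increments": [-0.024, -0.031, 0.007, 0, 0, -0.048, -0.062, 0.014, 0, 0, -0.072, -0.093, 0.021, 0, 0, -0.096, -0.124, 0.028, 0, 0, -0.12, -0.155, 0.035, 0, 0, -0.145, -0.186, 0.043, 0, 0, -0.17, -0.218, 0.051, 0, 0, -0.17, -0.218, 0.051, 0, 0]
}}

```text
t: 4.23
ee_pos: [501.9, -2.0, 178.8]
orientation: [[-0.994, 0.105, 0.001], [0.105, 0.994, -0.002], [-0.001, -0.002, -1.0]]
force: [-0.9, 0.1, -0.5]
gripper_width: -0.0
```

```bash
python3 go.py -67 -58 80
python3 - <<'E'
from h import *
for n in('side','top'):
    p=snap(n,'c'); a=p['pixels'][:,:,::-1]
    a=a[110:330,220:420] if n=='side' else a[130:270,190:390]
    cv2.imwrite(f'pics/cc_{n}.png',cv2.resize(a,None,fx=2.7,fy=2.7,interpolation=2))
E
```

```text
t 4.2333 dock [-65.3301 -62.3257 178.8206] F [-0.9103  0.0765 -0.5332] -0.00010778010969464973
twist -0.31761631324314976
[-67.0, -58.0, 80.0] [0.0018 0.0045 0.0988]
```

View pics/cc_side.png

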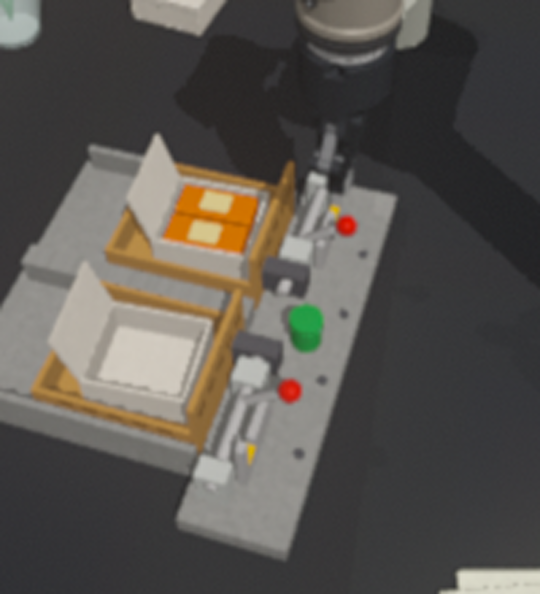

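The side picture shows the shut gripper high above the right bolt, with nothing disturbed. I'll descend on the inner side of the right ball, which is at about (346,226) in the crop.

Call:
{"name": "arm_command", "arguments": {
  "increments": [0.002, 0.005, 0.02, 0, 0, 0.002, 0.005, 0.045, 0, 0, 0.002, 0.005, 0.07, 0, 0, 0.002, 0.005, 0.09, 0, 0, 0.002, 0.005, 0.099, 0, 0, 0.002, 0.005, 0.099, 0, 0]
}}

```text
t: 4.83
ee_pos: [496.0, 10.1, 80.0]
orientation: [[-0.995, 0.098, -0.004], [0.098, 0.995, 0.001], [0.004, 0.0, -1.0]]
force: [-0.6, 0.0, 0.3]
gripper_width: 0.006
```

```bash
python3 go.py -67 -125 80
python3 - <<'E'
from h import *
for n in('side','top'):
    p=snap(n,'d'); a=p['pixels'][:,:,::-1]
    a=a[140:300,260:400] if n=='side' else a[170:270,250:390]
    cv2.imwrite(f'pics/dc_{n}.png',cv2.resize(a,None,fx=4,fy=4,interpolation=2))
E
```

```text
t 4.8333 dock [-72.4167 -50.8805  79.9938] F [-0.6223  0.0327  0.321 ] 0.005619174982376345
twist 0.05177646963090865
[-67.0, -125.0, 80.0] [-0.0053 -0.0741 -0.0001]
```

View pics/dc_side.png

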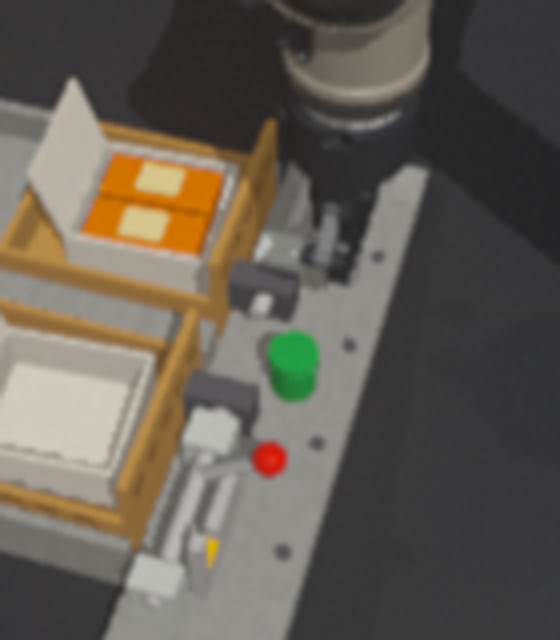

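View pics/dc_top.png

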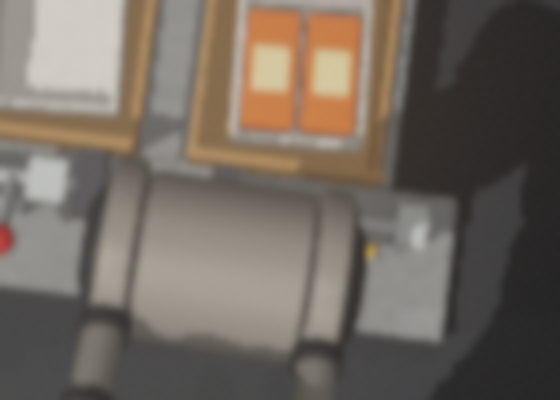

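The fingers are down just inside the right ball, which is now hidden behind them, and clear of the tin at (293,365). Next I'll push the ball outward.

Call:
{"name": "arm_command", "arguments": {
  "increments": [-0.003, -0.008, 0, 0, 0, -0.004, -0.016, 0, 0, 0, -0.005, -0.024, 0, 0, 0, -0.005, -0.031, 0, 0, 0, -0.005, -0.038, 0, 0, 0, -0.005, -0.045, 0, 0, 0, -0.005, -0.052, 0, 0, 0, -0.005, -0.058, 0, 0, 0]
}}

```text
t: 5.6
ee_pos: [496.4, -50.1, 81.3]
orientation: [[-0.995, 0.1, -0.0], [0.1, 0.995, 0.0], [0.001, 0.0, -1.0]]
force: [-0.0, 1.4, 0.9]
gripper_width: -0.0
```

```bash
python3 go.py -67 -125 80
python3 - <<'E'
from h import *
for n in('side','top'):
    p=snap(n,'e'); a=p['pixels'][:,:,::-1]
    a=a[140:300,260:400] if n=='side' else a[170:270,250:390]
    cv2.imwrite(f'pics/ec_{n}.png',cv2.resize(a,None,fx=4,fy=4,interpolation=2))
E
```

```text
t 5.6 dock [ -66.0297 -110.695    81.2781] F [-0.0471  1.4321  0.8546] -2.8944417808434195e-05
twist -0.05627084573043817
[-67.0, -125.0, 80.0] [ 0.001  -0.0143  0.0013]
```

View pics/ec_side.png

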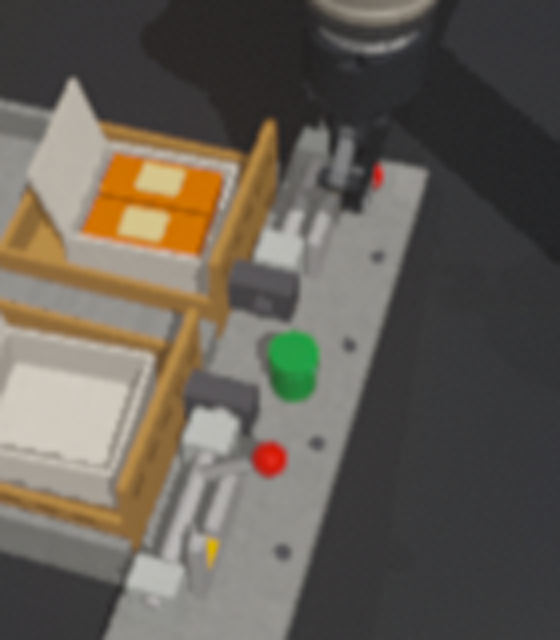

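The bolt has followed: the rod is gone from the lug, and the red ball shows past the fingers at (377,175). I'll push on to the end stop.

Call:
{"name": "arm_command", "arguments": {
  "increments": [0, -0.004, 0, 0, 0, 0, -0.008, 0, 0, 0, 0, -0.011, 0, 0, 0, 0, -0.013, 0, 0, 0, 0, -0.013, 0, 0, 0, 0, -0.013, 0, 0, 0]
}}

```text
t: 6.2
ee_pos: [495.8, -62.6, 81.3]
orientation: [[-0.995, 0.1, 0.001], [0.1, 0.995, -0.0], [-0.001, -0.0, -1.0]]
force: [-0.3, -0.1, 0.6]
gripper_width: 0.002
```

```bash
python3 go.py -67 -100 80
python3 - <<'E'
from h import *
for n in('side','top'):
    p=snap(n,'f'); a=p['pixels'][:,:,::-1]
    a=a[140:300,260:400] if n=='side' else a[170:270,250:390]
    cv2.imwrite(f'pics/fc_{n}.png',cv2.resize(a,None,fx=4,fy=4,interpolation=2))
E
```

```text
t 6.2 dock [ -65.3805 -123.2145   81.343 ] F [-0.262  -0.0726  0.5952] 0.0016115793568292234
twist -0.03136001460944726
[-67.0, -100.0, 80.0] [0.0016 0.0232 0.0013]
```

View pics/fc_side.png

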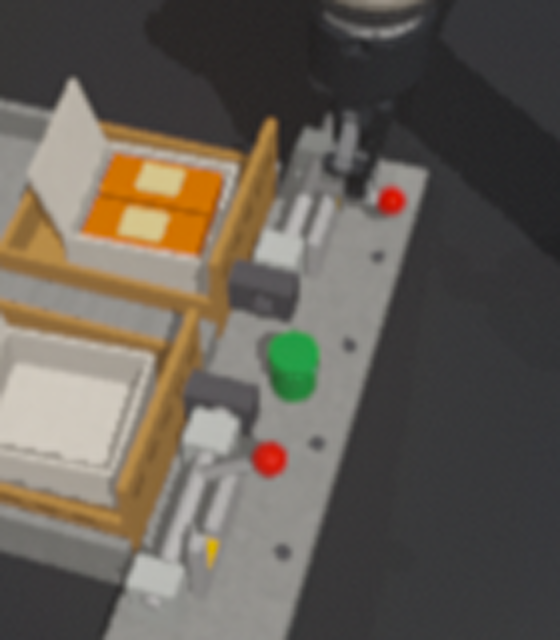

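The ball seems to have dropped, now at crop (390,201). I'll lift clear and check where it lies.

Call:
{"name": "arm_command", "arguments": {
  "increments": [0, 0.002, -0.02, 0, 0, 0, 0.005, -0.04, 0, 0, 0, 0.02, -0.06, 0, 0, 0, 0.04, -0.06, 0, 0, 0, 0.04, -0.06, 0, 0]
}}

```text
t: 6.72
ee_pos: [500.4, -20.5, 142.6]
orientation: [[-0.995, 0.098, 0.003], [0.098, 0.995, 0.0], [-0.003, 0.001, -1.0]]
force: [-0.3, -0.3, 0.2]
gripper_width: -0.002
```

```bash
python3 go.py -30 -84 140 -30 -84 92 -16 -84 92
python3 - <<'E'
from h import *
from go import W
from scipy.optimize import least_squares
p=snap('side','g'); a=p['pixels'][:,:,::-1]
a=a[140:300,260:400]; cv2.imwrite('pics/gc_side.png',cv2.resize(a,None,fx=4,fy=4,interpolation=2))
hsv=cv2.cvtColor(p['pixels'],cv2.COLOR_RGB2HSV);m=cv2.inRange(hsv,(0,150,60),(5,255,255))|cv2.inRange(hsv,(174,150,60),(180,255,255))
n,_,st,c=cv2.connectedComponentsWithStats(m);print([(c[i],st[i,4]) for i in range(1,n) if st[i,4]>8])
for ang in (45,30,15,5,0):
  for y in (-140,-145,-150):
    t=np.radians(ang); print(ang,y,proj(p,W((-25-60*np.cos(t),y,50+60*np.sin(t)))))
E
```

```text
t 6.7167 dock [-65.023  -80.8256 142.6234] F [-0.3068 -0.2883  0.1595] -0.002079275682065565
twist 0.06345731605480864
[-30.0, -84.0, 140.0] [-0.035  -0.0032  0.0027]
[-30.0, -84.0, 92.0] [-0.0349 -0.0032  0.0507]
[-16.0, -84.0, 92.0] [-0.0489 -0.0033  0.0508]
[(array([215.6   ,  76.5113]), np.int32(665)), (array([357.0909, 189.7576]), np.int32(33)), (array([194.6095, 235.7774]), np.int32(274)), (array([326.8519, 254.3333]), np.int32(54)), (array([136.44, 266.24]), np.int32(25)), (array([152., 265.]), np.int32(23)), (array([153.5, 269.5]), np.int32(10))]
45 -140 [351.643  180.1857]
45 -145 [352.0841 178.8753]
45 -150 [352.5226 177.5728]
30 -140 [354.7689 183.927 ]
30 -145 [355.1972 182.6157]
30 -150 [355.6229 181.3122]
15 -140 [356.5522 187.8138]
15 -145 [356.9709 186.5041]
15 -150 [357.3872 185.2021]
5 -140 [356.9457 190.3434]
5 -145 [357.3601 189.0361]
5 -150 [357.7721 187.7364]
0 -140 [356.9024 191.5594]
0 -145 [357.3153 190.2537]
0 -150 [357.7258 188.9556]
```

View pics/gc_side.png

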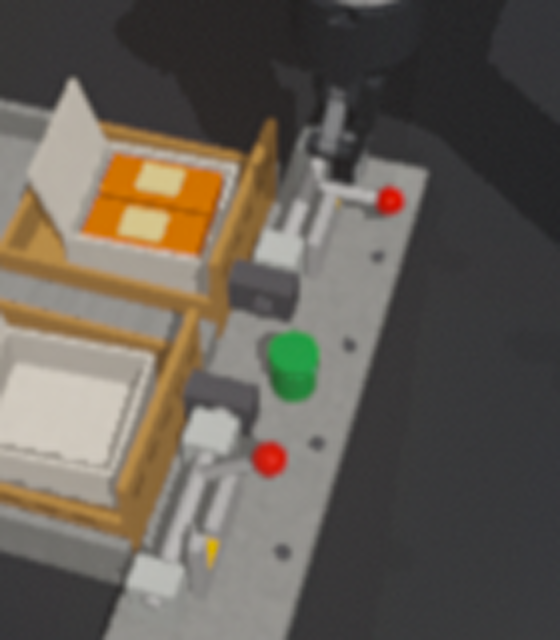

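The stem lies level and the ball reads (357.1,189.8), which matches a parked bolt (about 2°, y ≈ -143). Next I'll go to the panel.

Call:
{"name": "arm_command", "arguments": {
  "increments": [-0.017, -0.002, 0, 0, 0, -0.033, -0.003, 0, 0, 0, -0.033, -0.003, 0.018, 0, 0, -0.033, -0.003, 0.036, 0, 0, -0.033, -0.003, 0.05, 0, 0, -0.033, -0.003, 0.051, 0, 0]
}}

```text
t: 7.27
ee_pos: [530.0, -29.2, 87.1]
orientation: [[-0.995, 0.1, -0.006], [0.1, 0.995, 0.001], [0.006, 0.0, -1.0]]
force: [-0.7, 0.3, -0.4]
gripper_width: -0.001
```

```bash
python3 go.py 0 -84 92 60 -84 92
```

```text
t 7.2667 dock [-34.724  -86.5614  87.0938] F [-0.7253  0.2647 -0.4191] -0.0007532792618402859
twist -0.0412545729596161
[0.0, -84.0, 92.0] [-0.0347  0.0026 -0.0051]
[60.0, -84.0, 92.0] [-0.0947  0.0026 -0.0055]
```

Call:
{"name": "arm_command", "arguments": {
  "increments": [-0.01, 0.002, -0.003, 0, 0, -0.02, 0.002, -0.004, 0, 0, -0.03, 0.002, -0.004, 0, 0, -0.04, 0.002, -0.004, 0, 0, -0.05, 0.002, -0.004, 0, 0, -0.06, 0.002, -0.004, 0, 0, -0.07, 0.002, -0.004, 0, 0, -0.075, 0.002, -0.004, 0, 0]
}}

```text
t: 7.93
ee_pos: [607.3, -35.1, 94.6]
orientation: [[-0.995, 0.1, -0.0], [0.1, 0.995, -0.0], [0.0, -0.0, -1.0]]
force: [-2.1, -0.4, 1.1]
gripper_width: -0.002
```

```bash
python3 go.py 60 -84 92;  python3 - <<'E'
from h import *
for n in('side','top'):
    p=snap(n,'i'); a=p['pixels'][:,:,::-1]
    a=a[140:300,240:400] if n=='side' else a[150:270,230:390]
    cv2.imwrite(f'pics/ic_{n}.png',cv2.resize(a,None,fx=3.5,fy=3.5,interpolation=2))
E
```

```text
t 7.9333 dock [ 42.8505 -84.725   94.5928] F [-2.0705 -0.4103  1.0884] -0.0017262087062283036
twist -0.03845961133774267
[60.0, -84.0, 92.0] [-0.0171  0.0007  0.0026]
```

View pics/ic_side.png

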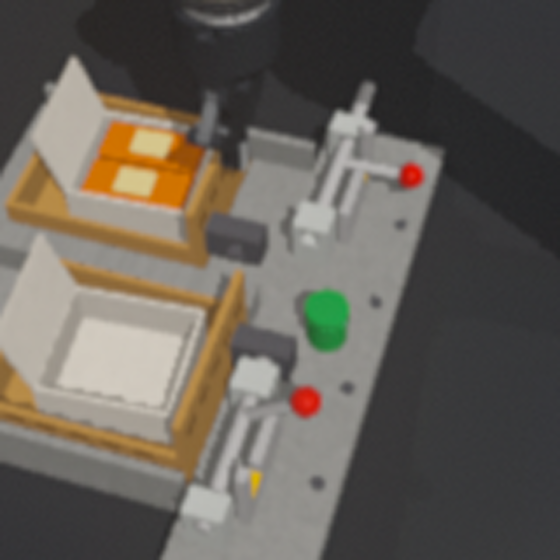

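The tray is sliding with about 2 N, the box is upright and the right bolt is parked. I'll continue slowly to the stop.

Call:
{"name": "arm_command", "arguments": {
  "increments": [-0.005, 0, 0.002, 0, 0, -0.01, 0, 0.002, 0, 0, -0.013, 0, 0.002, 0, 0, -0.016, 0, 0.002, 0, 0, -0.018, 0, 0.002, 0, 0, -0.018, 0, 0.002, 0, 0]
}}

```text
t: 8.53
ee_pos: [625.0, -36.2, 92.1]
orientation: [[-0.995, 0.1, 0.0], [0.1, 0.995, 0.0], [-0.0, 0.0, -1.0]]
force: [-1.2, -1.0, -0.2]
gripper_width: -0.0
```

```bash
python3 go.py 62 -84 92
```

```text
t 8.5333 dock [ 60.5762 -84.1191  92.1284] F [-1.2263 -1.0498 -0.2382] -0.00018944546077328964
twist -0.03323211778337054
[62.0, -84.0, 92.0] [-0.0014  0.0001  0.0001]
```

Call:
{"name": "arm_command", "arguments": {
  "increments": [-0.002, 0, 0, 0, 0, -0.004, 0, 0, 0, 0, -0.005, 0, 0, 0, 0, -0.005, 0, 0, 0, 0]
}}

```text
t: 8.87
ee_pos: [625.2, -36.2, 92.1]
orientation: [[-0.995, 0.099, -0.011], [0.099, 0.995, 0.001], [0.011, -0.0, -1.0]]
force: [-18.3, -0.6, 10.5]
gripper_width: -0.001
```

```bash
python3 go.py 62 -84 92
```

```text
t 8.8667 dock [ 60.6985 -84.0541  92.1171] F [-18.2759  -0.5795  10.4819] -0.0014111564445782308
twist -0.00802871009818773
[62.0, -84.0, 92.0] [-0.0013  0.0001  0.0001]
```

The force rose to 18 N with no motion, so the tray is at its stop. I'll back off and retreat clear.

Call:
{"name": "arm_command", "arguments": {
  "increments": [0.01, 0, 0, 0, 0, 0.025, 0, 0, 0, 0, 0.035, 0, -0.02, 0, 0, 0.035, 0, -0.055, 0, 0, 0.035, 0, -0.09, 0, 0, 0.035, 0, -0.125, 0, 0, 0.06, 0.03, -0.14, 0, 0, 0.09, 0.06, -0.14, 0, 0]
}}

```text
t: 9.53
ee_pos: [549.8, 30.8, 236.9]
orientation: [[-0.995, 0.103, 0.011], [0.103, 0.995, -0.0], [-0.011, 0.001, -1.0]]
force: [1.4, 0.3, 0.1]
gripper_width: 0.001
```

Call:
{"name": "arm_command", "arguments": {
  "increments": [0.025, 0.03, 0, 0, 0, 0.05, 0.06, 0, 0, 0, 0.075, 0.09, 0, 0, 0, 0.1, 0.12, 0, 0, 0, 0.125, 0.15, 0, 0, 0, 0.14, 0.18, 0, 0, 0, 0.15, 0.21, 0, 0, 0, 0.15, 0.24, 0, 0, 0]
}}

```text
t: 10.2
ee_pos: [419.8, 287.3, 233.3]
orientation: [[-0.995, 0.099, 0.001], [0.099, 0.995, 0.001], [-0.001, 0.002, -1.0]]
force: [-0.6, -0.3, -0.1]
gripper_width: -0.001
```

```bash
python3 go.py;  python3 - <<'E'
from h import *
from go import W,D
from scipy.optimize import least_squares
P={};B={}
for n in('side','top'):
    p=P[n]=snap(n,'j'); a=p['pixels'][:,:,::-1]
    a=a[140:320,220:400] if n=='side' else a[130:270,190:390]
    cv2.imwrite(f'pics/jc_{n}.png',cv2.resize(a,None,fx=3.3,fy=3.3,interpolation=2))
    hsv=cv2.cvtColor(p['pixels'],cv2.COLOR_RGB2HSV);m=cv2.inRange(hsv,(0,150,60),(5,255,255))|cv2.inRange(hsv,(174,150,60),(180,255,255))
    k,_,st,c=cv2.connectedComponentsWithStats(m);b=[c[i] for i in range(1,k) if st[i,4]>8 and 240<c[i][0]<400 and 180<c[i][1]<300]
    b.sort(key=lambda q:q[1] if n=='side' else -q[0]); B[n]=b; print(n,b)
    print('panel',[(d['centre'],d['p']) for d in viewer.place_of('panel_right',p)],proj(p,W((70,-84,105))))
for a,c in zip(B['side'],B['top']):
    X=least_squares(lambda X:np.concatenate([proj(P['side'],X)-a,proj(P['top'],X)-c]),[520,0,60]).x; print('ball',D(X))
E
```

```text
t 10.2 dock [-175.7991  217.3681  233.2853] F [-0.5927 -0.3195 -0.1306] -0.0008088777158573276
twist 0.04445853300151725
side [array([327.1481, 254.3333])]
panel [([295.9, 181.0], 0.61)] [297.0067 181.2136]
top [array([338.381 , 246.7619]), array([249.2222, 229.5   ])]
panel [([324.3, 185.2], 0.81), ([338.1, 249.7], 0.66)] [324.1327 185.9094]
ball [ -40.2277 -169.6603 -377.3343]
```

View pics/jc_top.png

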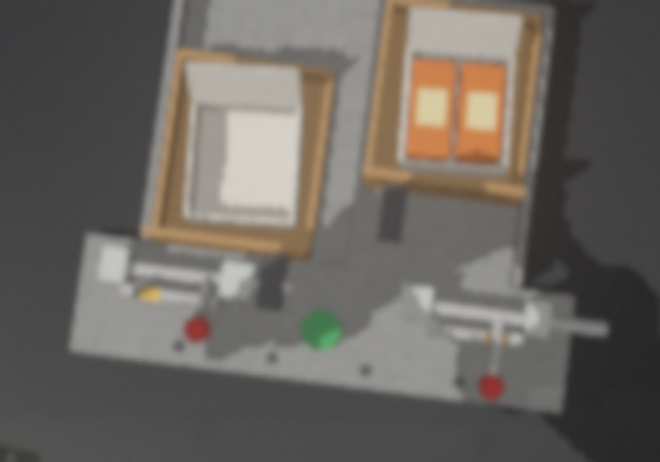

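View pics/jc_side.png

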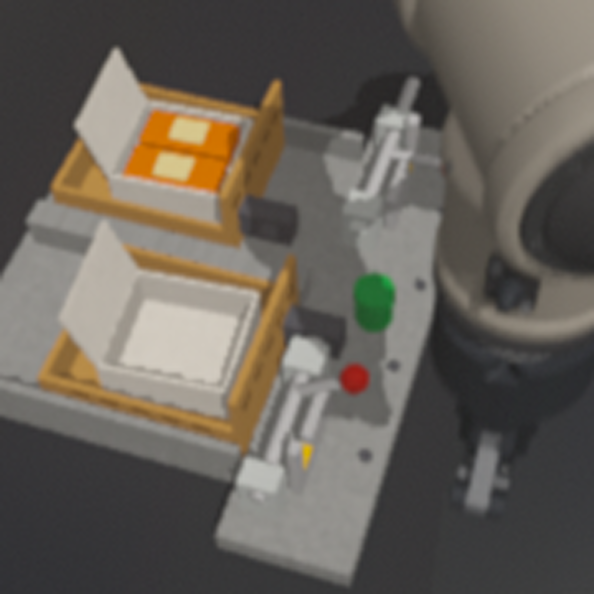

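Run:
```python
from h import *
from go import D
from scipy.optimize import least_squares
ps,pt=viewer.read_camera('side'),viewer.read_camera('top')
for a,c in (((357.09,189.76),(338.38,246.76)),((327.1,254.3),(249.2,229.5))):
    print(D(least_squares(lambda X:np.concatenate([proj(ps,X)-a,proj(pt,X)-c]),[480,-80,60]).x))
```

```text
[ -84.6338 -144.5262   52.5291]
[-68.1153  98.7636  89.419 ]
```

```bash
python3 -c "
from h import *
print(r.job_done())"
```

```text
the job is handed in; nothing more can be done
None
```

The job is done and handed in. The filled gift box was in the right tray. I slid that bolt outward with the shut fingers until its handle fell into the parking notch, then pushed the tray to its stop and moved the arm clear.

**Last checks:**
- **Right bolt:** the ball is at dock (-85, -145), 52.5 mm high, which matches a parked handle. Its side-camera pixel came from a picture taken before the tray was pushed, because the arm hid the ball in the final side view. The final top view still shows the bolt drawn and the handle lying at the notch.
- **Right tray:** the wrist force rose to about 18 N with no further motion at the stop. The panel appears within about 1 pixel of where a 70 mm slide would put it.
- **Everything else:** the left ball is where it was at the start, within about 1 mm. In the pictures the left tray and green tin look unmoved, and both boxes stand upright. I did not measure the mug and closed carton again; the arm never worked near them.

I handed in about 10 s into the 45 s limit. The first automatic fit of the dock pose was about 3° off in yaw, so I replaced it with a fit to the deck corners, balls and notches, and used that for every move. One corner in that second fit disagreed by about 3 pixels, probably because of a shadow.

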